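Roll two handle blanks onto the cutting line

ROBOT

A 7-joint arm with a two-finger parallel gripper is mounted at the origin on the work surface. World frame = base frame: x ahead of the robot, y to its left, z up, the work surface at z = 0. Lengths are in m, angles in rad, forces in N, time in s.
With the tool pointing down it reaches from about 0.35 to 0.9 m from the base axis. Payload 8.1 kg.
Tool frame: the origin (TCP) lies at the very end of the fingers, on their centre line; the grasp point (between the pads) lies 19 mm behind it; z points along the fingers, y is the line along which they close (so a half turn about z gives the same grasp; the last joint's range is limited). The gripper opens to 85 mm and grips with 20 to 120 N. Pads are 22 mm wide; open, the fingers measure 114 mm over their backs; the gripper's body (76 mm by 85 mm) begins 54 mm behind the grasp point. The pads swing forward as they close: fully open they stand 13 mm farther back than shut.
Start: joints at [-1.27, 0.434, 0.025, 1.573, -0.012, 1.134, -0.075], TCP at [0.246, 0.575, 0.231] pointing down, gripper open.
Joint ranges: [-2.62, 2.62], [-0.44, 2.09], [-1.27, 1.32], [0.08, 2.57], [-1.32, 4.46], [0.12, 2], [-2.74, 2.74]. Speed limits (rad/s): [2.22, 2.22, 3.01, 3.01, 3.14, 3.14, 3.14].

INTERFACE

Orientations are given as a unit quaternion [w, x, y, z].
In Python, from rig import manip gives the robot as it stands. The module is installed in compiled form; this text tells all that it offers.
- The arm moves only by the tool arm_command, never from a script. Its argument "increments" is a list of rows, each an object of numbers: "tx", "ty", "tz": the shift along the world's x, y, z each as a share of 2 cm, from -1 to 1; "rx", "ry", "rz": the turn, a rotation vector about the world's x, y, z each as a share of 0.1 rad, from -1 to 1; "fingers": the closure, from -1 (fully open) to 1 (shut), so that 0 is half open. In form: [{"tx": .., "ty": .., "tz": .., "rx": .., "ry": .., "rz": .., "fingers": ..}, ...]. A call has 1 to 20 rows; each row shifts and turns the commanded pose from where the row before left it; what a row does not reach is not made up. A row lasts 1/10 s, in which the tool goes at most 50 mm and 8.59 degrees, less where a joint would pass 70% of its speed; a pose out of reach is approached as far as the arm can. A call with a number of a shift or a turn outside -1 to 1 is refused whole. A call with a gripper value outside its range is refused whole. The fingers move at their own pace and stop on an object; the grip force is fixed at half the most. Time passes only in rows, so rows that do not move let the fingers close. It gives the time, the measured TCP pose, the force, the opening and the grip force at its end, in the units of the state.
- manip.state(): the state, without advancing time (a new reading comes with each control period).
- manip.snapshot(name): name is "side" or "top"; returns a dict with "color" (420x560x3 uint8, blue, green, red), "fovy" (degrees; the focal length in pixels is half the picture's height over the tangent of half this angle, whatever the lens; pixels are square), "cx", "cy" (the principal point, pixels), "world_from_camera" (4x4, takes a point from camera to world coordinates). Camera axes: x right, y down, z forward; pixel columns grow to the right and rows downward; lengths in m; the calibration is good to about 2 mm. A picture is of the moment at which its call begins. There is no depth.
- manip.hand_in(): hands the job in; it is judged then, once.
The state is a dict: "t": time; "joint_positions": joint angles; "joint_velocities": joint speeds; "joint_torque": joint torques, N m; "tcp_pos": TCP position; "tcp_rot": TCP orientation; "contact_force": force on the tool from outside, world axes, zero at the start; "torque": the same for the moment, N m; "finger_gap": finger opening in m; "grasp_force": force on a finger pad.
Only numpy, scipy, OpenCV 4.12 (cv2) and the standard library are available. Lean on these libraries where they do the work, as an engineer would, in place of code of your own. Each camera call takes 0.05 s, during which the arm holds its last target. There are 200 camera calls.

TASK

Line up the two round wooden handle blanks for cutting: roll each one sideways across the cutting mat, by pushing only on its top with the fingertips, until both lie along the bold pale line, centred over it and at rest. Do not pinch, lift or shove them from the side, and leave everything else on the bench where it is.

Things in the scene. Friction and masses are not known exactly. Their poses are not given: they have to be found in the camera images.
- mat: Dark self-healing cutting mat, 300 x 300 mm, 3 mm thick, fixed to the bench; its grid of hairlines is faint, and ONE bold pale line, 4 mm wide and 280 mm long, runs right across its middle. Origin: centre of the underside, on the bench top (z = 0). Its x axis runs along the bold line (the line is y = 0 in the mat's frame), its y axis is the direction across the line, z is up.
- thick_blank: Thicker round beech blank (dowel), 44 mm diameter, 90 mm long, about 100 g, loose, lying on the mat about parallel to the bold line, 30 to 55 mm to one side. Origin: middle of its axis, 22 mm above the mat; own x = its axis; y, z turn as it rolls. Top 47 mm above the bench. Rolls without slip and stops at once after a slow push; its top runs twice as far as its axis: fingertips need several strokes.
- thin_blank: Thinner round beech blank, 36 mm diameter, 90 mm long, about 67 g, loose, lying likewise across the bold line from the thick one and in the other half of the line's length (the two swap places from run to run). Origin: middle of its axis, 18 mm above the mat; axes and behaviour as the thick one. Top 39 mm above the bench.
- thread_spool: Bystander: cream thread spool, 34 mm diameter, 42 mm tall, upright on the mat near a corner. Origin: centre of its underside.
- glue_jar: Bystander: small amber glass glue jar with a steel cap, 44 mm diameter, 55 mm tall, upright on the mat near the opposite corner. Origin: centre of its underside.
- utility_knife: Bystander: closed grey utility knife, 150 x 26 x 18 mm, lying beside the mat. Origin: centre of its underside, x along the knife.
- knife_sheath: Bystander: stiff black knife sheath, about 220 x 48 x 14 mm, lying on the other side of the mat. Origin: underside, x along it.
- mallet: Bystander: pale square-headed mallet, head 62 x 100 x 62 mm, 170 mm black handle along its -x, lying to the robot's left. Origin: underside of the head's centre.
- awl: Bystander: screwdriver-shaped awl, 170 mm long, lying to the robot's right. Origin: on its underside, x along it.
There are look-alikes about, which are no part of the job. Leave any orange look-alike of the thin_blank alone. Leave any yellow look-alike of the thick_blank alone.

How it is judged:
At the end, for the whole second after the job is handed in: Both blanks rest on the mat, rolled (turned over 0.8 rad), along the bold line: middle of the axis within 8 mm of the line's centre and within 95 mm of its midpoint, axis within 0.15 rad of the line's direction, at rest (y of thick_blank in the frame of mat between -0.008 and 0.008 m and x of thick_blank in the frame of mat between -0.095 and 0.095 m and z of thick_blank in the frame of mat between 0.022 and 0.028 m and angle between the x axis of each of thick_blank, thin_blank and the x axis of mat, either way round below 0.15 rad and angle between each of thick_blank, thin_blank's own z axis and vertical above 0.8 rad and linear speed of each of thick_blank, thin_blank below 0.01 m/s and y of thin_blank in the frame of mat between -0.008 and 0.008 m and x of thin_blank in the frame of mat between -0.095 and 0.095 m and z of thin_blank in the frame of mat between 0.018 and 0.024 m); the robot touches nothing.
It fails at once if the thick blank is lifted more than 8 mm off the mat (height (world z) of thick_blank above 0.033 m).
It fails at once if the thick blank is pushed low on its side or straddled instead of on its top (grasp point under 47 mm while touching it) (contact force between the fingers and thick_blank above 0.3 N and height (world z) of the grasp point below 0.047 m).
It fails at once if the thin blank is lifted more than 8 mm off the mat (height (world z) of thin_blank above 0.029 m).
It fails at once if the thin blank is pushed low on its side or straddled instead of on its top (grasp point under 42 mm while touching it) (contact force between the fingers and thin_blank above 0.3 N and height (world z) of the grasp point below 0.042 m).
It fails at once if anything else on the bench or mat is moved more than 20 mm (distance of any of thread_spool, glue_jar, utility_knife, knife_sheath, mallet, awl from where it was at the start of the episode above 0.02 m).
It also fails if it takes over 64 s, if anything falls off the work surface, if the arm or the gripper's body presses on something with over 40 N, if the wrist force passes 120 N, or if a joint passes its speed limit or range.

## Working session

There is one attempt and no reset: what is moved stays moved. The work goes in short steps, Python scripts to look and compute and a tool call to move; the robot and the scene stay as the last step left them, time stands still between calls to the robot, and variables do not carry over. Pictures are saved under pics/ and viewed, at most 10 in all, crops included, and the job is handed in when it is done.

Besides the shell and the picture viewer there is one more tool, called after "Emit:" by a JSON object that holds its "name" and its "arguments". arm_command: Moves the arm, as the interface text tells. Shift numbers are shares of 2 cm and turn numbers shares of 0.1 rad, none past 1 either way. Its arguments: {"type":"object","properties":{"increments":{"type":"array","items":{"type":"object","properties":{"tx":{"type":"number"},"ty":{"type":"number"},"tz":{"type":"number"},"rx":{"type":"number"},"ry":{"type":"number"},"rz":{"type":"number"},"fingers":{"type":"number"}}}}},"required":["increments"]}

```bash
mkdir -p pics
cat > h.py <<'E'
import numpy as np, cv2
from rig import manip
def snap(n,f):
    s=manip.snapshot(n); cv2.imwrite('pics/'+f,s['color']); np.save(f'pics/{n}.npy',{k:v for k,v in s.items()},allow_pickle=True); return s
def back(s,u,v,z):
    f=s['color'].shape[0]/2/np.tan(np.radians(s['fovy'])/2); T=np.array(s['world_from_camera'])
    d=T[:3,:3]@np.array([(u-s['cx'])/f,(v-s['cy'])/f,1]); o=T[:3,3]
    return o+d*(z-o[2])/d[2]
def proj(s,p):
    f=s['color'].shape[0]/2/np.tan(np.radians(s['fovy'])/2); T=np.linalg.inv(np.array(s['world_from_camera']))
    c=T[:3,:3]@np.array(p)+T[:3,3]; return c[:2]/c[2]*f+[s['cx'],s['cy']]
E
python3 - <<'E'
from h import *
s=snap('top','t0.png'); print(np.round(s['world_from_camera'],3),s['fovy'],s['cx'],s['cy'])
s=snap('side','s0.png'); print(np.round(s['world_from_camera'],3),s['fovy'])
print(manip.state())
E
```

```text
[[-0.017 -0.99   0.138  0.418]
 [-1.     0.017 -0.002  0.036]
 [-0.    -0.138 -0.99   1.093]
 [ 0.     0.     0.     1.   ]] 54.530010717510514 284.8428796163457 204.23228877954702
[[ 0.997 -0.056  0.053  0.528]
 [-0.077 -0.701  0.709 -0.687]
 [-0.002 -0.711 -0.703  0.787]
 [ 0.     0.     0.     1.   ]] 52.622287581904914
{'t': 0.1, 'joint_positions': array([-1.26957407,  0.43514185,  0.02495105,  1.57399759, -0.0115887 ,
        1.1340106 , -0.07512994]), 'joint_velocities': array([-5.89265950e-04, -1.56270636e-03, -7.39208492e-04, -1.30470431e-03,
        3.48016652e-05,  3.85664512e-04, -1.07157482e-03]), 'joint_torque': array([ 1.66944908e-03, -6.71748018e+01,  1.02729790e+00, -3.16904461e+01,
        1.56979426e-02,  7.19242642e-03,  2.96691098e-05]), 'tcp_pos': array([0.24544662, 0.57429503, 0.2306146 ]), 'tcp_rot': array([-7.78076006e-05,  2.00578211e-01,  9.79677438e-01, -7.02037074e-04]), 'contact_force': array([ 0.65960969, -0.07773299, -0.10041334]), 'torque': array([0.05233344, 0.01161308, 0.0328949 ]), 'grasp_force': 0.0, 'finger_gap': 0.08558805364216385}
```

View pics/t0.png

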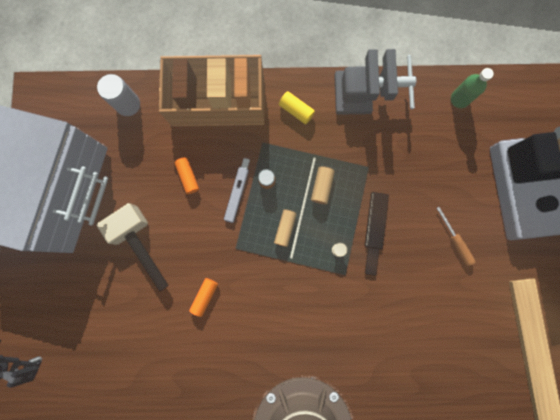

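View pics/s0.png

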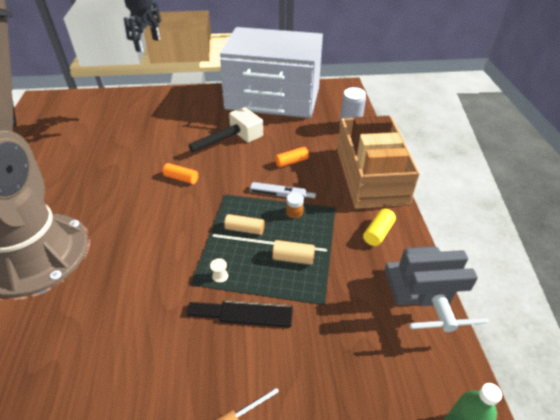

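The top view shows the mat centred near (302,208), with the bold line from (314,158) to (292,258). The thick blank is at (323,185), the thin blank at (285,228), the spool at (340,250) and the jar at (266,178). The side view agrees: thick blank (293,252), thin blank (245,225). I'll measure these more precisely next.

```bash
cat > m.py <<'E'
from h import *
from scipy.optimize import minimize
def rect(s,mask,near):
    n,l,st,c=cv2.connectedComponentsWithStats(mask.astype(np.uint8))
    ok=[i for i in range(1,n) if st[i,4]>80]
    i=min(ok,key=lambda i:np.hypot(*(c[i]-near)))
    return l==i
def hullmask(s,p,yaw,R,L,zc):
    a=np.array([np.cos(yaw),np.sin(yaw),0]);b=np.array([-a[1],a[0],0]);t=np.linspace(0,2*np.pi,40)
    P=[proj(s,np.array([p[0],p[1],zc])+e*L/2*a+R*(np.cos(q)*b+np.sin(q)*np.array([0,0,1]))) for e in(-1,1) for q in t]
    h=cv2.convexHull(np.float32(P)*1.0)
    m=np.zeros((1680,2240),np.uint8);cv2.fillPoly(m,[np.int32(np.round(h*4+1.5))],1)
    return cv2.resize(m.astype(np.float32),(560,420),interpolation=cv2.INTER_AREA)
def wood(s):
    c=s['color'].astype(int);hsv=cv2.cvtColor(s['color'],cv2.COLOR_BGR2HSV)
    return (c[...,2]-c[...,0]>35)&(c[...,2]>105)
def fit(s,near,R,yaw0):
    zc=R+.003; m=rect(s,wood(s),near); v,u=np.nonzero(m); p=back(s,u.mean(),v.mean(),zc)
    cost=lambda x:np.abs(hullmask(s,x[:2],x[2],R,.09,zc)-m).sum()
    r=minimize(cost,[p[0],p[1],yaw0],method='Nelder-Mead',options=dict(initial_simplex=[[p[0],p[1],yaw0],[p[0]+.004,p[1],yaw0],[p[0],p[1]+.004,yaw0],[p[0],p[1],yaw0+.1]]))
    return r.x,r.fun,m.sum()
E
cat > meas0.py <<'E'
from m import *
res={}
for n,z in(('top',None),('side',None)):
    s=np.load(f'pics/{n}.npy',allow_pickle=True).item(); g=s['color'].min(axis=2).astype(int)
    # line: bright whitish pixels
    e=[(314,158),(292,258)] if n=='top' else [(213,236),(326,250)]
    e=np.float64(e);d=e[1]-e[0];L=np.hypot(*d);d/=L;nn=np.array([-d[1],d[0]])
    pts=[]
    for t in np.linspace(6,L-6,60):
        k=np.linspace(-4,4,33);P=e[0]+t*d+k[:,None]*nn
        w=cv2.remap(s['color'].min(axis=2).astype(np.float32),np.float32(P[:,:1]),np.float32(P[:,1:]),1)[:,0]
        if w.max()<110: continue
        w=np.clip(w-90,0,None);q=e[0]+t*d+nn*(w*k).sum()/w.sum();pts.append(back(s,*q,.003)[:2])
    pts=np.array(pts);vx,vy,x0,y0=cv2.fitLine(np.float32(pts),cv2.DIST_HUBER,0,1e-4,1e-4).ravel()
    yaw=np.arctan2(vy,vx); print(n,'line pt',x0,y0,'yaw',yaw,len(pts),'ends',back(s,*e[0],.003)[:2],back(s,*e[1],.003)[:2])
    N=dict(top=[(323,185),(285,228)],side=[(293,252),(245,225)])[n]
    for nm,q,R in(('thick',N[0],.022),('thin',N[1],.018)):
        x,c,a=fit(s,q,R,yaw); dd=x[:2]-[x0,y0]
        print(nm,np.round(x,4),'cost',c,a,'off-line',-np.sin(yaw)*dd[0]+np.cos(yaw)*dd[1],'along',np.cos(yaw)*dd[0]+np.sin(yaw)*dd[1])
    print('spool/jar',[back(s,*q,z)[:2].round(3) for q,z in([((340,250),.042),((266,178),.055)] if n=='top' else [((219,265),.042),((295,200),.055)])])
E
python3 meas0.py
```

```text
top line pt 0.52776635 -0.005345666 yaw -0.25121084 60 ends [ 0.69596165 -0.04837004] [0.42505356 0.01737774]
thick [ 0.6177 -0.0665 -0.2515] cost 26.6875 594 off-line -0.03690819861040723 along 0.10235267217257582
thin [ 0.505   0.0353 -0.2978] cost 30.3125 494 off-line 0.03372793097081834 along -0.032171406466634925
spool/jar [array([ 0.443, -0.105]), array([0.632, 0.082])]
side line pt 0.52877337 -0.0041949064 yaw -0.26373628 60 ends [0.42682932 0.01926593] [ 0.69710141 -0.0470405 ]
thick [ 0.6182 -0.0637 -0.2591] cost 66.625 847 off-line -0.034139528345226974 along 0.10181941612184767
thin [ 0.5053  0.0374 -0.2832] cost 56.9375 626 off-line 0.03404644751692868 along -0.03352925872916186
spool/jar [array([ 0.447, -0.103]), array([0.635, 0.077])]
```

Emit:
{"name": "arm_command", "arguments": {"increments": [{"tx":0.436,"ty":-0.883,"rz":-0.479,"fingers":0},{"tx":0.436,"ty":-0.883,"rz":-0.479,"fingers":0},{"tx":0.436,"ty":-0.883,"rz":-0.479,"fingers":0},{"tx":0.436,"ty":-0.883,"rz":-0.479,"fingers":0},{"tx":0.436,"ty":-0.883,"rz":-0.479,"fingers":0},{"tx":0.436,"ty":-0.883,"rz":-0.479,"fingers":0},{"tx":0.436,"ty":-0.883,"rz":-0.479,"fingers":0},{"tx":0.436,"ty":-0.883,"rz":-0.479,"fingers":0},{"tx":0.436,"ty":-0.883,"rz":-0.479,"fingers":0},{"tx":0.436,"ty":-0.883,"rz":-0.479,"fingers":0},{"tx":0.436,"ty":-0.883,"rz":-0.479,"fingers":0},{"tx":0.436,"ty":-0.883,"rz":-0.479,"fingers":0},{"tx":0.436,"ty":-0.883,"rz":-0.479,"fingers":0},{"tx":0.436,"ty":-0.883,"rz":-0.479,"fingers":0},{"tx":0.436,"ty":-0.883,"rz":-0.479,"fingers":0}]}}

```text
schema error: expected keys tx, ty, tz, rx, ry, rz, fingers
```

Emit:
{"name": "arm_command", "arguments": {"increments": [{"tx":0.436,"ty":-0.883,"rz":-0.479,"fingers":0},{"tx":0.436,"ty":-0.883,"rz":-0.479,"fingers":0},{"tx":0.436,"ty":-0.883,"rz":-0.479,"fingers":0},{"tx":0.436,"ty":-0.883,"rz":-0.479,"fingers":0},{"tx":0.436,"ty":-0.883,"rz":-0.479,"fingers":0},{"tx":0.436,"ty":-0.883,"rz":-0.479,"fingers":0},{"tx":0.436,"ty":-0.883,"rz":-0.479,"tz":-0.6,"fingers":0},{"tx":0.436,"ty":-0.883,"rz":-0.479,"tz":-0.6,"fingers":0},{"tx":0.436,"ty":-0.883,"rz":-0.479,"tz":-0.6,"fingers":0},{"tx":0.436,"ty":-0.883,"rz":-0.479,"tz":-0.6,"fingers":0},{"tx":0.436,"ty":-0.883,"rz":-0.479,"tz":-0.6,"fingers":0},{"tx":0.436,"ty":-0.883,"rz":-0.479,"tz":-0.6,"fingers":0},{"tx":0.436,"ty":-0.883,"rz":-0.479,"tz":-0.6,"fingers":0},{"tx":0.436,"ty":-0.883,"rz":-0.479,"tz":-0.6,"fingers":0},{"tx":0.436,"ty":-0.883,"rz":-0.479,"tz":-0.6,"fingers":0},{"fingers":0},{"fingers":0},{"fingers":0}]}}

```text
schema error: expected keys tx, ty, tz, rx, ry, rz, fingers
```

Emit:
{"name": "arm_command", "arguments": {"increments": [{"tx":0.484,"ty":-0.981,"tz":0,"rx":0,"ry":0,"rz":-0.532,"fingers":0},{"tx":0.484,"ty":-0.981,"tz":0,"rx":0,"ry":0,"rz":-0.532,"fingers":0},{"tx":0.484,"ty":-0.981,"tz":0,"rx":0,"ry":0,"rz":-0.532,"fingers":0},{"tx":0.484,"ty":-0.981,"tz":0,"rx":0,"ry":0,"rz":-0.532,"fingers":0},{"tx":0.484,"ty":-0.981,"tz":0,"rx":0,"ry":0,"rz":-0.532,"fingers":0},{"tx":0.484,"ty":-0.981,"tz":0,"rx":0,"ry":0,"rz":-0.532,"fingers":0},{"tx":0.484,"ty":-0.981,"tz":0,"rx":0,"ry":0,"rz":-0.532,"fingers":0},{"tx":0.484,"ty":-0.981,"tz":0,"rx":0,"ry":0,"rz":-0.532,"fingers":0},{"tx":0.484,"ty":-0.981,"tz":0,"rx":0,"ry":0,"rz":-0.532,"fingers":0},{"tx":0.484,"ty":-0.981,"tz":0,"rx":0,"ry":0,"rz":-0.532,"fingers":0},{"tx":0.484,"ty":-0.981,"tz":0,"rx":0,"ry":0,"rz":-0.532,"fingers":0},{"tx":0.484,"ty":-0.981,"tz":0,"rx":0,"ry":0,"rz":-0.532,"fingers":0},{"tx":0.484,"ty":-0.981,"tz":0,"rx":0,"ry":0,"rz":-0.532,"fingers":0}]}}

```text
t: 1.4
tcp_pos: [0.3722, 0.318, 0.2313]
tcp_rot: [0.0, 0.523, 0.853, 0.0]
contact_force: [-0.2, -0.1, 0.1]
finger_gap: 0.043
grasp_force: 0.0
```

Emit:
{"name": "arm_command", "arguments": {"increments": [{"tx":0.484,"ty":-0.981,"tz":0,"rx":0,"ry":0,"rz":-0.532,"fingers":0},{"tx":0.484,"ty":-0.981,"tz":0,"rx":0,"ry":0,"rz":-0.532,"fingers":0},{"tx":0.484,"ty":-0.981,"tz":0,"rx":0,"ry":0,"rz":-0.532,"fingers":0},{"tx":0.484,"ty":-0.981,"tz":0,"rx":0,"ry":0,"rz":-0.532,"fingers":0},{"tx":0.484,"ty":-0.981,"tz":0,"rx":0,"ry":0,"rz":-0.532,"fingers":0},{"tx":0.484,"ty":-0.981,"tz":0,"rx":0,"ry":0,"rz":-0.532,"fingers":0},{"tx":0.484,"ty":-0.981,"tz":-0.6,"rx":0,"ry":0,"rz":-0.532,"fingers":0},{"tx":0.484,"ty":-0.981,"tz":-0.6,"rx":0,"ry":0,"rz":-0.532,"fingers":0},{"tx":0.484,"ty":-0.981,"tz":-0.6,"rx":0,"ry":0,"rz":-0.532,"fingers":0},{"tx":0.484,"ty":-0.981,"tz":-0.6,"rx":0,"ry":0,"rz":-0.532,"fingers":0},{"tx":0.484,"ty":-0.981,"tz":-0.6,"rx":0,"ry":0,"rz":-0.532,"fingers":0},{"tx":0.484,"ty":-0.981,"tz":-0.6,"rx":0,"ry":0,"rz":-0.532,"fingers":0},{"tx":0.484,"ty":-0.981,"tz":-0.6,"rx":0,"ry":0,"rz":-0.532,"fingers":0},{"tx":0.484,"ty":-0.981,"tz":-0.6,"rx":0,"ry":0,"rz":-0.532,"fingers":0},{"tx":0,"ty":0,"tz":-0.6,"rx":0,"ry":0,"rz":0,"fingers":0},{"tx":0,"ty":0,"tz":-0.6,"rx":0,"ry":0,"rz":0,"fingers":0},{"tx":0,"ty":0,"tz":0,"rx":0,"ry":0,"rz":0,"fingers":0},{"tx":0,"ty":0,"tz":0,"rx":0,"ry":0,"rz":0,"fingers":0}]}}

```text
t: 3.2
tcp_pos: [0.5066, 0.0457, 0.1112]
tcp_rot: [-0.0, 0.795, 0.606, -0.0]
contact_force: [-0.2, 0.4, 0.6]
finger_gap: 0.0429
grasp_force: 0.0
```

Emit:
{"name": "arm_command", "arguments": {"increments": [{"tx":0,"ty":0,"tz":-0.85,"rx":0,"ry":0,"rz":0,"fingers":0},{"tx":0,"ty":0,"tz":-0.85,"rx":0,"ry":0,"rz":0,"fingers":0},{"tx":0,"ty":0,"tz":-0.85,"rx":0,"ry":0,"rz":0,"fingers":0},{"tx":0,"ty":0,"tz":-0.5,"rx":0,"ry":0,"rz":0,"fingers":0},{"tx":0,"ty":0,"tz":-0.2,"rx":0,"ry":0,"rz":0,"fingers":0},{"tx":0,"ty":0,"tz":-0.1,"rx":0,"ry":0,"rz":0,"fingers":0},{"tx":0,"ty":0,"tz":-0.1,"rx":0,"ry":0,"rz":0,"fingers":0},{"tx":0,"ty":0,"tz":0,"rx":0,"ry":0,"rz":0,"fingers":0}]}}

```text
t: 4.0
tcp_pos: [0.5073, 0.0451, 0.0427]
tcp_rot: [0.0, 0.796, 0.606, 0.0]
contact_force: [-0.8, -0.0, 0.2]
finger_gap: 0.0429
grasp_force: 0.0
```

Emit:
{"name": "arm_command", "arguments": {"increments": [{"tx":0,"ty":0,"tz":-0.1,"rx":0,"ry":0,"rz":0,"fingers":0},{"tx":0,"ty":0,"tz":-0.1,"rx":0,"ry":0,"rz":0,"fingers":0}]}}

```text
t: 4.2
tcp_pos: [0.5072, 0.045, 0.0385]
tcp_rot: [0.0, 0.796, 0.606, 0.0]
contact_force: [-0.1, 0.7, -0.6]
finger_gap: 0.0428
grasp_force: 0.0
```

Emit:
{"name": "arm_command", "arguments": {"increments": [{"tx":0,"ty":0,"tz":-0.1,"rx":0,"ry":0,"rz":0,"fingers":0},{"tx":0,"ty":0,"tz":0,"rx":0,"ry":0,"rz":0,"fingers":0}]}}

```text
t: 4.4
tcp_pos: [0.5073, 0.0454, 0.0367]
tcp_rot: [-0.0, 0.796, 0.606, 0.0]
contact_force: [-1.0, 1.7, 9.0]
finger_gap: 0.0424
grasp_force: 4.4
```

Emit:
{"name": "arm_command", "arguments": {"increments": [{"tx":-0.05,"ty":-0.194,"tz":0,"rx":0,"ry":0,"rz":0,"fingers":0},{"tx":-0.05,"ty":-0.194,"tz":0,"rx":0,"ry":0,"rz":0,"fingers":0},{"tx":-0.05,"ty":-0.194,"tz":0,"rx":0,"ry":0,"rz":0,"fingers":0},{"tx":-0.05,"ty":-0.194,"tz":0,"rx":0,"ry":0,"rz":0,"fingers":0},{"tx":-0.05,"ty":-0.194,"tz":0,"rx":0,"ry":0,"rz":0,"fingers":0},{"tx":0,"ty":0,"tz":0,"rx":0,"ry":0,"rz":0,"fingers":0}]}}

```text
t: 5.0
tcp_pos: [0.5014, 0.0254, 0.037]
tcp_rot: [-0.001, 0.796, 0.606, -0.0]
contact_force: [-5.2, 2.0, 14.5]
finger_gap: 0.0427
grasp_force: 7.4
```

Run:
```python
from h import *
s=snap('side','s1.png'); c=s['color'][150:330,150:380]; cv2.imwrite('pics/s1c.png',cv2.resize(c,None,fx=3,fy=3,interpolation=cv2.INTER_CUBIC))
print(manip.state()['tcp_pos'])
```

```text
[0.5014629  0.02565842 0.03696038]
```

View pics/s1c.png

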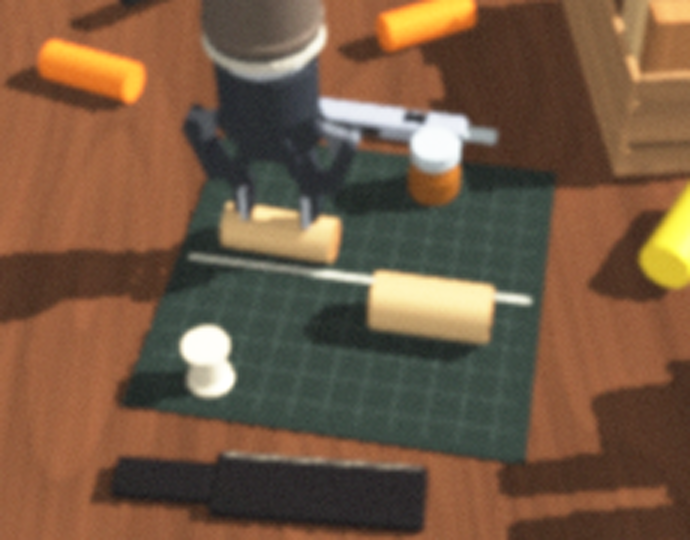

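The fingertips sit on top of the thin blank, near (280,233) in the crop, and it is rolling towards the line. I'll finish this stroke, then lift and step back.

Emit:
{"name": "arm_command", "arguments": {"increments": [{"tx":-0.05,"ty":-0.194,"tz":0,"rx":0,"ry":0,"rz":0,"fingers":0},{"tx":-0.05,"ty":-0.194,"tz":0,"rx":0,"ry":0,"rz":0,"fingers":0},{"tx":-0.05,"ty":-0.194,"tz":0,"rx":0,"ry":0,"rz":0,"fingers":0},{"tx":0,"ty":0,"tz":0,"rx":0,"ry":0,"rz":0,"fingers":0},{"tx":0,"ty":0,"tz":0.5,"rx":0,"ry":0,"rz":0,"fingers":0},{"tx":0,"ty":0,"tz":1,"rx":0,"ry":0,"rz":0,"fingers":0},{"tx":0,"ty":0,"tz":1,"rx":0,"ry":0,"rz":0,"fingers":0},{"tx":-0.25,"ty":1,"tz":1,"rx":0,"ry":0,"rz":0,"fingers":0},{"tx":-0.25,"ty":1,"tz":1,"rx":0,"ry":0,"rz":0,"fingers":0},{"tx":-0.25,"ty":1,"tz":0,"rx":0,"ry":0,"rz":0,"fingers":0},{"tx":-0.25,"ty":1,"tz":0,"rx":0,"ry":0,"rz":0,"fingers":0}]}}

```text
t: 6.15
tcp_pos: [0.4794, 0.0949, 0.1274]
tcp_rot: [0.0, 0.796, 0.606, 0.001]
contact_force: [-0.1, -0.1, 0.1]
finger_gap: 0.0431
grasp_force: 0.0
```

```bash
cat > meas.py <<'E'
import sys
from m import *
X0,Y0,A=.5277,-.0048,-.254
guess=eval(sys.argv[2])
for n in sys.argv[1].split(','):
    s=snap(n,f'{n}_{sys.argv[3]}.png')
    for nm,g,R in(('thick',guess[0],.022),('thin',guess[1],.018)):
        x,c,a=fit(s,proj(s,[*g,R+.003]),R,A);d=x[:2]-[X0,Y0]
        print(n,nm,np.round(x,4),'cost',round(c),a,'off mm',round(1e3*(-np.sin(A)*d[0]+np.cos(A)*d[1]),1),'dyaw',round(x[2]-A,3))
st=manip.state();print(st['t'],st['tcp_pos'])
E
python3 meas.py top,side '[(.618,-.065),(.501,.02)]' a
```

```text
top thick [ 0.6178 -0.0667 -0.2439] cost 27 592 off mm -37.3 dyaw 0.01
top thin [ 0.5     0.0195 -0.2919] cost 31 490 off mm 16.6 dyaw -0.038
side thick [ 0.616  -0.0639 -0.2513] cost 70 852 off mm -35.0 dyaw 0.003
side thin [ 0.5019  0.0212 -0.3102] cost 68 651 off mm 18.7 dyaw -0.056
6.25 [0.47845354 0.09698181 0.12664605]
```

Emit:
{"name": "arm_command", "arguments": {"increments": [{"tx":0.31,"ty":-0.846,"tz":-0.9,"rx":0,"ry":0,"rz":0,"fingers":0},{"tx":0.31,"ty":-0.846,"tz":-0.9,"rx":0,"ry":0,"rz":0,"fingers":0},{"tx":0.31,"ty":-0.846,"tz":-0.6,"rx":0,"ry":0,"rz":0,"fingers":0},{"tx":0.31,"ty":-0.846,"tz":-0.6,"rx":0,"ry":0,"rz":0,"fingers":0},{"tx":0,"ty":0,"tz":-0.6,"rx":0,"ry":0,"rz":0,"fingers":0},{"tx":0,"ty":0,"tz":-0.6,"rx":0,"ry":0,"rz":0,"fingers":0},{"tx":0,"ty":0,"tz":-0.2,"rx":0,"ry":0,"rz":0,"fingers":0},{"tx":0,"ty":0,"tz":-0.1,"rx":0,"ry":0,"rz":0,"fingers":0},{"tx":0,"ty":0,"tz":0,"rx":0,"ry":0,"rz":0,"fingers":0}]}}

```text
t: 7.15
tcp_pos: [0.5032, 0.0277, 0.0369]
tcp_rot: [-0.001, 0.795, 0.606, 0.0]
contact_force: [-3.9, 0.7, 11.1]
finger_gap: 0.0428
grasp_force: 5.3
```

Emit:
{"name": "arm_command", "arguments": {"increments": [{"tx":-0.05,"ty":-0.194,"tz":0,"rx":0,"ry":0,"rz":0,"fingers":0},{"tx":-0.05,"ty":-0.194,"tz":0,"rx":0,"ry":0,"rz":0,"fingers":0},{"tx":-0.05,"ty":-0.194,"tz":0,"rx":0,"ry":0,"rz":0,"fingers":0},{"tx":-0.05,"ty":-0.194,"tz":0,"rx":0,"ry":0,"rz":0,"fingers":0},{"tx":-0.05,"ty":-0.194,"tz":0,"rx":0,"ry":0,"rz":0,"fingers":0},{"tx":-0.05,"ty":-0.194,"tz":0,"rx":0,"ry":0,"rz":0,"fingers":0},{"tx":-0.05,"ty":-0.194,"tz":0,"rx":0,"ry":0,"rz":0,"fingers":0},{"tx":-0.05,"ty":-0.194,"tz":0,"rx":0,"ry":0,"rz":0,"fingers":0},{"tx":0,"ty":0,"tz":0,"rx":0,"ry":0,"rz":0,"fingers":0},{"tx":0,"ty":0,"tz":0.5,"rx":0,"ry":0,"rz":0,"fingers":0},{"tx":0,"ty":0,"tz":1,"rx":0,"ry":0,"rz":0,"fingers":0},{"tx":0,"ty":0,"tz":1,"rx":0,"ry":0,"rz":0,"fingers":0},{"tx":-0.25,"ty":1,"tz":1,"rx":0,"ry":0,"rz":0,"fingers":0},{"tx":-0.25,"ty":1,"tz":1,"rx":0,"ry":0,"rz":0,"fingers":0},{"tx":-0.25,"ty":1,"tz":0,"rx":0,"ry":0,"rz":0,"fingers":0},{"tx":-0.25,"ty":1,"tz":0,"rx":0,"ry":0,"rz":0,"fingers":0},{"tx":0,"ty":1,"tz":0,"rx":0,"ry":0,"rz":0,"fingers":0}]}}

```text
t: 8.85
tcp_pos: [0.4753, 0.0968, 0.1272]
tcp_rot: [-0.0, 0.795, 0.606, 0.001]
contact_force: [0.5, -0.1, 0.2]
finger_gap: 0.0428
grasp_force: 0.0
```

```bash
python3 meas.py top,side '[(.618,-.065),(.497,.003)]' b
```

```text
top thick [ 0.6181 -0.0669 -0.2527] cost 27 591 off mm -37.4 dyaw 0.001
top thin [ 0.4952  0.0043 -0.2969] cost 27 490 off mm 0.6 dyaw -0.043
side thick [ 0.6168 -0.064  -0.2806] cost 71 851 off mm -34.9 dyaw -0.027
side thin [ 0.4962  0.0066 -0.3027] cost 62 657 off mm 3.1 dyaw -0.049
8.95 [0.47582323 0.09888679 0.12696484]
```

Emit:
{"name": "arm_command", "arguments": {"increments": [{"tx":0.775,"ty":-0.961,"tz":0,"rx":0,"ry":0,"rz":0,"fingers":0},{"tx":0.775,"ty":-0.961,"tz":0,"rx":0,"ry":0,"rz":0,"fingers":0},{"tx":0.775,"ty":-0.961,"tz":0,"rx":0,"ry":0,"rz":0,"fingers":0},{"tx":0.775,"ty":-0.961,"tz":0,"rx":0,"ry":0,"rz":0,"fingers":0},{"tx":0.775,"ty":-0.961,"tz":0,"rx":0,"ry":0,"rz":0,"fingers":0},{"tx":0.775,"ty":-0.961,"tz":0,"rx":0,"ry":0,"rz":0,"fingers":0},{"tx":0.775,"ty":-0.961,"tz":0,"rx":0,"ry":0,"rz":0,"fingers":0},{"tx":0.775,"ty":-0.961,"tz":0,"rx":0,"ry":0,"rz":0,"fingers":0},{"tx":0.775,"ty":-0.961,"tz":0,"rx":0,"ry":0,"rz":0,"fingers":0},{"tx":0,"ty":0,"tz":-0.9,"rx":0,"ry":0,"rz":0,"fingers":0},{"tx":0,"ty":0,"tz":-0.9,"rx":0,"ry":0,"rz":0,"fingers":0},{"tx":0,"ty":0,"tz":-0.9,"rx":0,"ry":0,"rz":0,"fingers":0},{"tx":0,"ty":0,"tz":-0.6,"rx":0,"ry":0,"rz":0,"fingers":0},{"tx":0,"ty":0,"tz":-0.3,"rx":0,"ry":0,"rz":0,"fingers":0},{"tx":0,"ty":0,"tz":-0.2,"rx":0,"ry":0,"rz":0,"fingers":0},{"tx":0,"ty":0,"tz":-0.1,"rx":0,"ry":0,"rz":0,"fingers":0},{"tx":0,"ty":0,"tz":0,"rx":0,"ry":0,"rz":0,"fingers":0}]}}

```text
t: 10.65
tcp_pos: [0.6155, -0.0778, 0.0487]
tcp_rot: [0.0, 0.796, 0.606, 0.0]
contact_force: [0.2, -0.9, 0.1]
finger_gap: 0.0428
grasp_force: 0.0
```

Emit:
{"name": "arm_command", "arguments": {"increments": [{"tx":0,"ty":0,"tz":-0.1,"rx":0,"ry":0,"rz":0,"fingers":0},{"tx":0,"ty":0,"tz":-0.1,"rx":0,"ry":0,"rz":0,"fingers":0},{"tx":0,"ty":0,"tz":0,"rx":0,"ry":0,"rz":0,"fingers":0}]}}

```text
t: 10.95
tcp_pos: [0.6156, -0.0779, 0.0448]
tcp_rot: [0.0, 0.796, 0.606, 0.0]
contact_force: [-1.5, 0.4, 4.1]
finger_gap: 0.043
grasp_force: 1.7
```

Emit:
{"name": "arm_command", "arguments": {"increments": [{"tx":0.05,"ty":0.194,"tz":-0.02,"rx":0,"ry":0,"rz":0,"fingers":0},{"tx":0.05,"ty":0.194,"tz":-0.02,"rx":0,"ry":0,"rz":0,"fingers":0},{"tx":0.05,"ty":0.194,"tz":0,"rx":0,"ry":0,"rz":0,"fingers":0},{"tx":0.05,"ty":0.194,"tz":0,"rx":0,"ry":0,"rz":0,"fingers":0},{"tx":0.05,"ty":0.194,"tz":0,"rx":0,"ry":0,"rz":0,"fingers":0}]}}

```text
t: 11.45
tcp_pos: [0.6208, -0.0581, 0.045]
tcp_rot: [0.0, 0.796, 0.606, 0.001]
contact_force: [-3.8, 0.4, 15.7]
finger_gap: 0.0426
grasp_force: 7.7
```

Emit:
{"name": "arm_command", "arguments": {"increments": [{"tx":0.05,"ty":0.194,"tz":0,"rx":0,"ry":0,"rz":0,"fingers":0},{"tx":0.05,"ty":0.194,"tz":0,"rx":0,"ry":0,"rz":0,"fingers":0},{"tx":0.05,"ty":0.194,"tz":0,"rx":0,"ry":0,"rz":0,"fingers":0},{"tx":0.05,"ty":0.194,"tz":0,"rx":0,"ry":0,"rz":0,"fingers":0},{"tx":0.05,"ty":0.194,"tz":0,"rx":0,"ry":0,"rz":0,"fingers":0},{"tx":0,"ty":0,"tz":0,"rx":0,"ry":0,"rz":0,"fingers":0},{"tx":0,"ty":0,"tz":0.5,"rx":0,"ry":0,"rz":0,"fingers":0},{"tx":0,"ty":0,"tz":1,"rx":0,"ry":0,"rz":0,"fingers":0},{"tx":0,"ty":0,"tz":1,"rx":0,"ry":0,"rz":0,"fingers":0},{"tx":-0.25,"ty":-1,"tz":1,"rx":0,"ry":0,"rz":0,"fingers":0},{"tx":-0.25,"ty":-1,"tz":1,"rx":0,"ry":0,"rz":0,"fingers":0},{"tx":-0.25,"ty":-1,"tz":0,"rx":0,"ry":0,"rz":0,"fingers":0},{"tx":-0.25,"ty":-1,"tz":0,"rx":0,"ry":0,"rz":0,"fingers":0},{"tx":0,"ty":-1,"tz":0,"rx":0,"ry":0,"rz":0,"fingers":0}]}}

```text
t: 12.85
tcp_pos: [0.6047, -0.1398, 0.1341]
tcp_rot: [0.0, 0.796, 0.606, 0.0]
contact_force: [0.5, -0.1, -0.3]
finger_gap: 0.0427
grasp_force: 0.0
```

```bash
python3 meas.py top,side '[(.622,-.046),(.497,.003)]' c
```

```text
top thick [ 0.6234 -0.0469 -0.2595] cost 31 581 off mm -16.7 dyaw -0.006
top thin [ 0.4951  0.0044 -0.2819] cost 27 490 off mm 0.7 dyaw -0.028
side thick [ 0.6236 -0.0455 -0.2753] cost 212 650 off mm -15.2 dyaw -0.021
side thin [ 0.4968  0.0062 -0.2894] cost 65 659 off mm 2.9 dyaw -0.035
12.95 [ 0.60462719 -0.14279439  0.13423466]
```

Emit:
{"name": "arm_command", "arguments": {"increments": [{"tx":0.157,"ty":0.84,"tz":-0.8,"rx":0,"ry":0,"rz":0,"fingers":0},{"tx":0.157,"ty":0.84,"tz":-0.8,"rx":0,"ry":0,"rz":0,"fingers":0},{"tx":0.157,"ty":0.84,"tz":-0.6,"rx":0,"ry":0,"rz":0,"fingers":0},{"tx":0.157,"ty":0.84,"tz":-0.5,"rx":0,"ry":0,"rz":0,"fingers":0},{"tx":0.157,"ty":0.84,"tz":-0.5,"rx":0,"ry":0,"rz":0,"fingers":0},{"tx":0,"ty":0,"tz":-0.5,"rx":0,"ry":0,"rz":0,"fingers":0},{"tx":0,"ty":0,"tz":-0.5,"rx":0,"ry":0,"rz":0,"fingers":0},{"tx":0,"ty":0,"tz":-0.2,"rx":0,"ry":0,"rz":0,"fingers":0},{"tx":0,"ty":0,"tz":-0.06,"rx":0,"ry":0,"rz":0,"fingers":0},{"tx":0,"ty":0,"tz":0,"rx":0,"ry":0,"rz":0,"fingers":0}]}}

```text
t: 13.95
tcp_pos: [0.6202, -0.0566, 0.0449]
tcp_rot: [-0.0, 0.796, 0.605, -0.0]
contact_force: [-4.9, 0.4, 7.4]
finger_gap: 0.0427
grasp_force: 3.5
```

Emit:
{"name": "arm_command", "arguments": {"increments": [{"tx":0.05,"ty":0.194,"tz":-0.02,"rx":0,"ry":0,"rz":0,"fingers":0},{"tx":0.05,"ty":0.194,"tz":0,"rx":0,"ry":0,"rz":0,"fingers":0},{"tx":0.05,"ty":0.194,"tz":0,"rx":0,"ry":0,"rz":0,"fingers":0},{"tx":0.05,"ty":0.194,"tz":0,"rx":0,"ry":0,"rz":0,"fingers":0},{"tx":0.05,"ty":0.194,"tz":0,"rx":0,"ry":0,"rz":0,"fingers":0},{"tx":0.05,"ty":0.194,"tz":0,"rx":0,"ry":0,"rz":0,"fingers":0},{"tx":0.05,"ty":0.194,"tz":0,"rx":0,"ry":0,"rz":0,"fingers":0},{"tx":0.05,"ty":0.194,"tz":0,"rx":0,"ry":0,"rz":0,"fingers":0},{"tx":0,"ty":0,"tz":0,"rx":0,"ry":0,"rz":0,"fingers":0},{"tx":0,"ty":0,"tz":0.5,"rx":0,"ry":0,"rz":0,"fingers":0},{"tx":0,"ty":0,"tz":1,"rx":0,"ry":0,"rz":0,"fingers":0},{"tx":0,"ty":0,"tz":1,"rx":0,"ry":0,"rz":0,"fingers":0},{"tx":0,"ty":1,"tz":1,"rx":0,"ry":0,"rz":0,"fingers":0},{"tx":0,"ty":1,"tz":1,"rx":0,"ry":0,"rz":0,"fingers":0},{"tx":0,"ty":1,"tz":0,"rx":0,"ry":0,"rz":0,"fingers":0},{"tx":0,"ty":1,"tz":0,"rx":0,"ry":0,"rz":0,"fingers":0},{"tx":0,"ty":1,"tz":0,"rx":0,"ry":0,"rz":0,"fingers":0},{"tx":0,"ty":1,"tz":0,"rx":0,"ry":0,"rz":0,"fingers":0}]}}

```text
t: 15.75
tcp_pos: [0.6293, 0.0956, 0.1346]
tcp_rot: [0.0, 0.796, 0.605, 0.0]
contact_force: [1.0, -0.1, -0.7]
finger_gap: 0.0428
grasp_force: 0.0
```

```bash
python3 meas.py top,side '[(.627,-.03),(.497,.003)]' d
python3 - <<'E'
import cv2
a=cv2.imread('pics/top_d.png')[130:280,225:385];b=cv2.imread('pics/side_d.png')[180:330,190:350]
cv2.imwrite('pics/d.png',cv2.resize(cv2.hconcat([a,b]),None,fx=2.5,fy=2.5,interpolation=cv2.INTER_CUBIC))
E
```

```text
top thick [ 0.627  -0.0315 -0.2531] cost 25 590 off mm -0.9 dyaw 0.001
top thin [ 0.4953  0.0042 -0.2928] cost 28 496 off mm 0.6 dyaw -0.039
side thick [ 0.6257 -0.028  -0.2807] cost 69 807 off mm 2.2 dyaw -0.027
side thin [ 0.4962  0.0064 -0.2837] cost 59 656 off mm 2.9 dyaw -0.03
15.85 [0.62913154 0.0990043  0.13416239]
```

View pics/d.png

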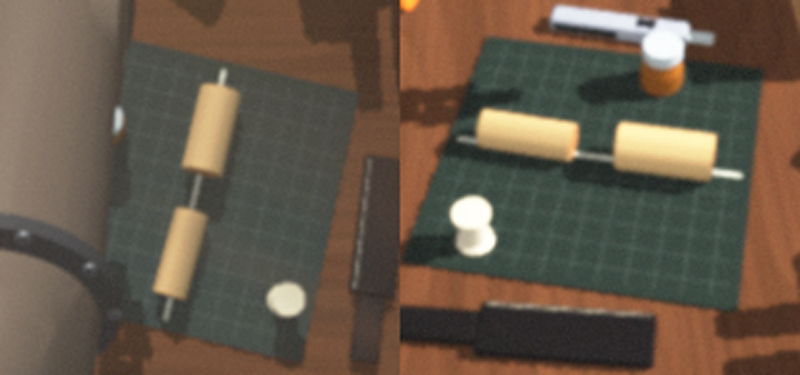

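Both blanks lie over the bold line: in the top half of the picture at (211,130) and (181,253), and in the side half straddling the line. The spool and jar haven't moved, and the gripper is clear.

```bash
python3 -c "
from rig import manip
print(manip.hand_in())"
```

```text
the job is handed in; nothing more can be done
None
```

I rolled both blanks onto the bold line with fingertip strokes on their tops and handed the job in at about 16 s; the last camera check put both within about 3 mm and 0.04 rad of the line, but hand-in returned no verdict.

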